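# Find the rolling pin that runs true and clip it into its holder

### The job

Of the three rolling pins lying on the pastry board only one runs true; the other two rise and fall or wobble on badly fitted end rings. Try them by rolling them along the board, the one you settle on at least a quarter turn, then press that true pin down into the sprung clip holder until it is fully home behind the jaws and let go. Leave the two bad pins lying on the board, never put one of them into the holder, and leave the jars and the timer standing where they are.

Things in the scene. Friction and masses are not known exactly. Their poses are not given: they have to be found in the camera images.
- pin_a: One of three alike rolling pins lying across the board: wooden barrel 38 mm thick, 166 mm long, resting on two steel rings 52 mm in diameter, 14 mm wide, their middles 76 mm either way from the pin's middle; 190 mm overall, 0.2 to 0.4 kg. Origin on the barrel's axis at mid-length, 26 mm above the board at the start; x along the axis, z up at the start and turning with the pin as it rolls
- pin_b: A rolling pin built like pin_a, same sizes and axes. Which pin is true, and where it lies, vary. On a true pin the rings are centred: the axis stays level, 26 mm above the board, as it rolls. Rings fixed 4 mm off centre make the barrel rise or sink, or see-saw end to end, by up to 4 mm, most after a quarter turn (41 mm of travel); at the start all three lie level and equally high
- pin_c: A rolling pin built like pin_a, same sizes and axes. It may be the true one or a bad one, as any of the three. The pins roll easily when pushed from the side and soon stop by themselves; good or bad, they are balanced and stay as they are left
- board: fixed flat pale wooden pastry board, 250 mm (its x) by 460 mm (its y), top 16 mm above its underside; a stop strip 12 mm wide rises 8 mm above the top along each short end (y = +/-224 mm). Origin at the centre of its underside; the pins lie roughly along its x, about 125 mm apart in y
- clip: fixed holder for one pin: white base 150 (x, along the held pin) by 96 by 16 mm high; two cradles and two pairs of sprung steel jaws 16 mm wide at x = +/-50 mm. Between them (|x| under 40 mm) nothing is higher than 26 mm. The jaw rollers' tops are 76 mm and the flared lips 88 mm high; shut, the rollers are 28 mm apart. Origin at the centre of its underside, z up
- clip_seat (a point): point 54 mm above the worktop where the middle of a fully seated pin lies, barrel in both cradles along the clip's x (either end first), rings outside the jaws, 11 mm of play endways. Pressed straight down, the barrel meets the jaws with its axis about 86 mm up, spreads them against 10 to 20 N in all and snaps home past the rollers; its weight alone does not do it
- jaw_left (a joint): opening angle of the jaw pair on the clip's +y side, rad: 0 shut, about 0.12 while the barrel passes, springs back to nearly 0 over a seated pin
- jaw_right (a joint): the same for the jaw pair on the clip's -y side
- spice_jar_1: small spice jar with dark cap, 41 mm wide and 105 mm high; stands loose, a bystander. Origin at the centre of its underside, z up
- timer: round red and white kitchen timer, 62 mm wide and 50 mm high; stands loose, a bystander. Origin at the centre of its underside, z up
- jar_1: food jar with black lid, 63 mm wide and 94 mm high; stands loose, a bystander. Origin at the centre of its underside, z up

How it is judged:
By the outcome, as a careful person would: the job done as asked, in the order asked, and still so for the second after the job is handed in, with the robot touching nothing.
It also fails if it takes over 67 s, if anything falls off the work surface, if the arm or the gripper's body presses on something with over 40 N, if the wrist force passes 120 N, or if a joint passes its speed limit or range.

### The arm

A 6-joint arm with a two-finger parallel gripper is mounted at the origin on a cart in front of the work surface, level with it; the furniture and walls round the work are solid. World frame = base frame: x ahead of the robot, y to its left, z up, the work surface at z = 0. Lengths are in m, angles in degrees, forces in N, time in s.
With the tool pointing down it reaches from about 0.225 to 0.875 m from the base axis. Payload 3.4 kg.
Tool frame: the origin (TCP) lies at the very end of the fingers, on their centre line; the grasp point (between the pads) lies 19 mm behind it; z points along the fingers, y is the line along which they close (so a half turn about z gives the same grasp; the last joint's range is limited). The gripper opens to 85 mm and grips with 20 to 120 N. Pads are 22 mm wide; open, the fingers measure 114 mm over their backs; the gripper's body (76 mm by 85 mm) begins 54 mm behind the grasp point. The pads swing forward as they close: fully open they stand 13 mm farther back than shut.
Start: joints at [61.306, 15.808, 86.224, -0, 77.962, -6.933], TCP at [0.213, 0.534, 0.231] pointing down, gripper open.
Joint ranges: [-165.64, 165.64], [-43.16, 119.46], [12.63, 154.43], [-67.54, 247.53], [6.08, 155.33], [-154.97, 154.97]. Speed limits (degrees/s): [147.25, 147.25, 180, 180, 180, 180].

### API

Orientations are given as [roll, pitch, yaw] about the fixed x, y, z axes, in that order (R = Rz(yaw) Ry(pitch) Rx(roll)).
In Python, from cell import arm, camera, finder gives the robot as it stands.
- The arm moves only by the tool step_arm, never from a script. Its arguments are lists of equal length, an entry for each row: "twist": the turn, a rotation vector about the world's x, y, z scaled (see below), a list of three; "translation": the shift along the world's x, y, z scaled (see below), a list of three; "hand": the gripper's target within -1 to 1 (shut at 1, half-way at 0, fully open at -1). In form: {"twist": [[wx, wy, wz], ...], "translation": [[x, y, z], ...], "hand": [hand, ...]}. A call has 1 to 5 rows; each row shifts and turns the commanded pose from where the row before left it; what a row does not reach is not made up. The controller multiplies each number of a shift by 0.15 m and each number of a turn by 90 degrees. A row lasts 1/8 s, in which the tool goes at most 62.5 mm and 10.7 degrees, less where a joint would pass 70% of its speed; a pose out of reach is approached as far as the arm can. A call with a number of a shift or a turn outside -1 to 1 is refused whole. A call with a gripper value outside its range is refused whole. The fingers move at their own pace and stop on an object; "grip_force" is the grip in N (left out, the last holds). Time passes only in rows, so rows that do not move let the fingers close. It gives the time, the measured TCP pose, the force, the opening and the grip force at its end, in the units of the state.
- arm.read_state(): the state, without advancing time (a new reading comes with each control period).
- camera(name): name is "scene" or "side" or "wrist"; returns a dict with "frame" (480x640x3 uint8, red, green, blue), "z_map" (480x640 float32, m along the optical axis (not along the pixel's ray), 0 where there is no reading), "camera_matrix" (3x3 intrinsics, pixels), "D" ([k1, k2, p1, p2, k3] as OpenCV has them; the pictures are not rectified), "world_to_cam" (4x4, takes a point from world to camera coordinates); the wrist camera has in their place "tool_from_camera" (4x4, takes a point from camera to tool coordinates, whose origin is the TCP and whose axes are the flange's). Camera axes: x right, y up, looking along -z (the intrinsics and any distortion apply to the point x, -y, -z); pixel columns grow to the right and rows downward; lengths in m; the calibration is good to about 2 mm. A picture is of the moment at which its call begins: read the wrist's pose just before it.
- arm.finish_job(): hands the job in; it is judged then, once.
Trained networks look in the newest picture that a camera, given by its name, has taken for a name from the list of things; names that differ only in an ending like _2 or _b are one class to them, and where a whole thing is asked for, a point or a joint stands for the part that bears it (a point fixed in the world has none). Each returns a list of dicts, best first, with "p" (0 to 1); they miss things now and then, are a little off and sometimes report something else, mostly with a low value. They report only what shows in the picture. A call takes as long as a camera call.
- finder.outline_of(camera, label): "pixels" (480x640 bool, what is visible of it) and "box" ([left, top, width, height] in pixels, round what is visible of it).
The state is a dict: "clock": time; "joint_pos": joint angles; "qd": joint speeds; "tau": joint torques, N m; "tcp_pos": TCP position; "tcp_rot": TCP orientation; "contact_force": force on the tool from outside, world axes, zero at the start; "ft_torque": the same for the moment, N m; "grip_width": finger opening in m; "grip_force": force on a finger pad.
Only numpy, scipy, OpenCV 4.12 (cv2) and the standard library are available. Lean on these libraries where they do the work, as an engineer would, in place of code of your own. Each camera call takes 0.05 s, during which the arm holds its last target. There are 200 camera calls.

## Working session

There is one attempt and no reset: what is moved stays moved. The work goes in short steps, Python scripts to look and compute and a tool call to move; the robot and the scene stay as the last step left them, time stands still between calls to the robot, and variables do not carry over. Pictures are saved under pics/ and viewed, at most 10 in all, crops included, and the job is handed in when it is done.

Besides the shell and the picture viewer there is one more tool, called after "Request:" by a JSON object that holds its "api" and its "payload", one argument or row to a line. step_arm: Moves the arm, as the interface text tells. Its arguments: {"type":"object","properties":{"twist":{"type":"array","items":{"type":"array","items":{"type":"number","minimum":-1,"maximum":1}}},"translation":{"type":"array","items":{"type":"array","items":{"type":"number","minimum":-1,"maximum":1}}},"hand":{"type":"array","items":{"type":"number"}},"grip_force":{"type":"number"}},"required":["twist","translation","hand"]}

```bash
mkdir -p pics; cat > h.py <<'E'
import numpy as np, cv2
from cell import arm, camera, finder
from scipy.spatial.transform import Rotation as R
def T_wc(c, st=None):
    if "world_to_cam" in c: return np.linalg.inv(np.array(c["world_to_cam"]))
    T=np.eye(4); T[:3,:3]=R.from_euler('xyz',st["tcp_rot"],degrees=True).as_matrix(); T[:3,3]=st["tcp_pos"]
    return T@np.array(c["tool_from_camera"])
def pts(c, mask, st=None):
    z=c["z_map"]; v,u=np.nonzero(mask&(z>0)); d=z[v,u]
    p=cv2.undistortPoints(np.stack([u,v],1).astype(np.float64)[:,None],np.array(c["camera_matrix"]),np.array(c["D"]))[:,0]
    P=np.stack([p[:,0]*d,-p[:,1]*d,-d,np.ones_like(d)],1)
    return (P@T_wc(c,st).T)[:,:3]
def save(c,n): cv2.imwrite(f"pics/{n}.png",c["frame"][:,:,::-1])
E
python3 - <<'E'
from h import *
print(arm.read_state())
for cn in ["scene","side"]:
    c=camera(cn); save(c,cn+"0")
    for l in ["pin_a","clip","board","spice_jar_1","timer","jar_1"]:
        for o in finder.outline_of(cn,l):
            if o["p"]<.3: continue
            P=pts(c,o["pixels"])
            if len(P)<20: continue
            print(cn,l,round(o["p"],2),o["box"],np.median(P,0).round(3),np.percentile(P,3,0).round(3),np.percentile(P,97,0).round(3))
E
```

```text
{'clock': 0.0, 'joint_pos': array([ 6.13061644e+01,  1.58466675e+01,  8.62957966e+01,  1.38877285e-03,
        7.79618402e+01, -6.93184067e+00]), 'qd': array([-0.0146856 ,  0.05030215, -0.00141711,  0.00025359,  0.03980379,
       -0.01303513]), 'tau': array([ 2.40954156e-03, -4.16778696e+01, -2.45811260e+01,  1.45387794e-04,
        1.08279721e-02,  3.12657949e-05]), 'tcp_pos': array([0.21291286, 0.53355509, 0.2304452 ]), 'tcp_rot': array([-1.79896622e+02, -1.39361035e-02,  1.58237702e+02]), 'contact_force': array([-0.5822195 , -0.08397822,  0.13047913]), 'ft_torque': array([0.03491353, 0.01058829, 0.0029155 ]), 'grip_force': 0.0, 'grip_width': 0.0854213599131876}
scene pin_a 0.8 [168.3, 187.9, 56.5, 42.5] [0.423 0.262 0.05 ] [0.35  0.248 0.015] [0.519 0.345 0.065]
scene pin_a 0.76 [244.5, 209.5, 53.9, 46.7] [0.45  0.011 0.053] [ 0.378 -0.007  0.023] [0.547 0.035 0.066]
scene pin_a 0.71 [198.9, 204.5, 57.9, 38.7] [0.424 0.147 0.051] [0.353 0.135 0.015] [0.52  0.186 0.066]
scene pin_a 0.68 [410.2, 327.0, 32.0, 35.4] [ 0.357 -0.52   0.043] [ 0.341 -0.542  0.006] [ 0.392 -0.49   0.052]
[... 847 characters left out ...]
53 0.248 0.028] [0.513 0.28  0.067]
side pin_a 0.57 [249.7, 226.2, 56.7, 31.5] [0.461 0.01  0.051] [ 0.382 -0.006  0.021] [0.548 0.043 0.067]
side clip 0.76 [293.6, 252.6, 59.9, 48.5] [ 0.451 -0.263  0.02 ] [ 0.379 -0.312  0.006] [ 0.513 -0.199  0.084]
side board 0.76 [194.6, 213.7, 136.8, 64.1] [0.408 0.012 0.018] [ 0.325 -0.077  0.006] [0.581 0.35  0.026]
side spice_jar_1 0.83 [352.7, 218.9, 17.5, 37.1] [ 0.673 -0.128  0.061] [ 0.661 -0.136  0.008] [ 0.696 -0.106  0.108]
side timer 0.7 [336.6, 325.1, 31.7, 32.2] [ 0.361 -0.528  0.04 ] [ 0.341 -0.542  0.005] [ 0.392 -0.493  0.052]
side jar_1 0.86 [415.9, 262.3, 25.6, 44.0] [ 0.63  -0.451  0.082] [ 0.613 -0.468  0.017] [ 0.666 -0.417  0.097]
```

View pics/scene0.png

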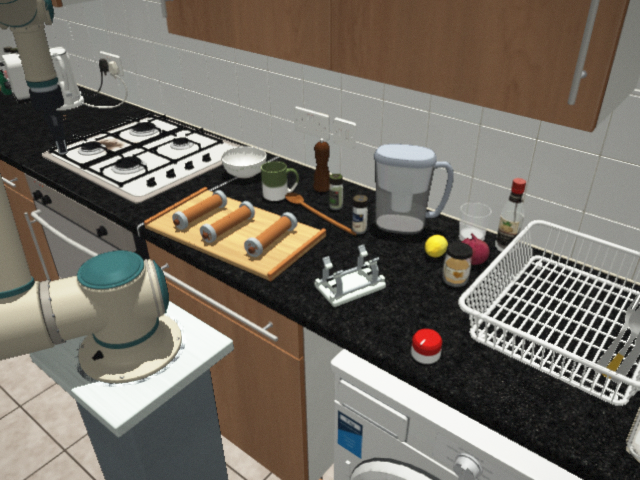

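```bash
cat >> h.py <<'E'
def pins(cn, st=None, pr=True):
    "per pin: axis fit from barrel/ring top points: mid xy, yaw, top heights in 3 sections"
    c=camera(cn); out=[]
    for o in finder.outline_of(cn,"pin_a"):
        if o["p"]<.3: continue
        m=cv2.erode(o["pixels"].astype(np.uint8),np.ones((3,3)) if cn=="wrist" else np.ones((1,1)))>0
        P=pts(c,m,st); P=P[(P[:,2]>.03)&(P[:,2]<.13)]
        if len(P)<40: continue
        (cx,cy),(w,h),a=cv2.minAreaRect(P[:,:2].astype(np.float32))
        yaw=a if w>h else a-90
        yaw=(yaw+90)%180-90
        out.append((o["p"],np.median(P,0).round(4),(cx,cy),(w,h),yaw,P))
        if pr: print(cn,round(o["p"],2),np.median(P,0).round(4),"rect",np.round((cx,cy,w,h,yaw),3))
    return c,out
E
python3 - <<'E'
from h import *
for cn in ["scene","side"]:
    pins(cn)
    c=camera(cn)
    o=finder.outline_of(cn,"clip")[0]; P=pts(c,o["pixels"]); print(len(P))
    for lo,hi in [(.012,.02),(.06,.1)]:
        Q=P[(P[:,2]>lo)&(P[:,2]<hi)]; print(lo,len(Q),cv2.minAreaRect(Q[:,:2].astype(np.float32)))
    o=finder.outline_of(cn,"board")[0]; P=pts(c,o["pixels"]); Q=P[(P[:,2]>.01)&(P[:,2]<.03)]; print("board",cv2.minAreaRect(Q[:,:2].astype(np.float32)))
    print("campos",T_wc(c)[:3,3])
E
```

```text
scene 0.98 [0.4245 0.2603 0.0526] rect [0.429 0.273 0.185 0.057 1.691]
scene 0.94 [0.4503 0.0109 0.054 ] rect [0.461 0.019 0.184 0.052 4.456]
scene 0.67 [0.426  0.1466 0.0535] rect [0.433 0.159 0.185 0.056 0.218]
2134
0.012 808 ((0.45157521963119507, -0.2566196918487549), (0.09156782925128937, 0.15405800938606262), 66.15251922607422)
0.06 282 ((0.4542504549026489, -0.25116413831710815), (0.0700729563832283, 0.11878819763660431), 69.02000427246094)
board ((0.4533708691596985, 0.15790773928165436), (0.25563591718673706, 0.4685550630092621), 4.956658363342285)
campos [-0.43444888 -0.88874883  0.86041386]
side 0.91 [0.4571 0.0099 0.0526] rect [0.462 0.016 0.18  0.053 1.389]
side 0.65 [0.428  0.2601 0.0511] rect [ 0.432  0.262  0.052  0.183 -6.388]
1777
0.012 642 ((0.4785199761390686, -0.19368652999401093), (0.22523631155490875, 0.15011218190193176), 67.75836944580078)
0.06 287 ((0.4558197259902954, -0.24971522390842438), (0.07201245427131653, 0.11713887006044388), 67.41615295410156)
board ((0.4530719518661499, 0.15425217151641846), (0.2521972358226776, 0.46256813406944275), 5.415588855743408)
campos [-0.11774952 -1.22205558  0.60935021]
```

The scene shows three orange pins on the board (about 200,210; 228,222; 272,235), the clip at (350,277), the timer at (427,345), and jars at (458,263) and (360,215). This matches the detections. I'll move over the far pin, A.

Request:
{"api": "step_arm", "payload": {
  "twist": [
    [0,0,0.06],
    [0,0,0.06],
    [0,0,0.06],
    [0,0,0.06],
    [0,0,0.06]
  ],
  "translation": [
    [0.28,-0.36,0],
    [0.28,-0.36,0],
    [0.28,-0.36,0],
    [0.28,-0.36,0],
    [0.28,-0.36,0]
  ],
  "hand": [-0.3,-0.3,-0.3,-0.3,-0.3]
}}

```text
clock: 1.82
tcp_pos: [0.4061, 0.2858, 0.2316]
tcp_rot: [180.0, 0.1, -174.6]
contact_force: [0.1, -0.2, -1.0]
grip_width: 0.0555
grip_force: 0.0
```

Request:
{"api": "step_arm", "payload": {
  "twist": [
    [0,0,0],
    [0,0,0]
  ],
  "translation": [
    [0.05,0,0],
    [0,0,0]
  ],
  "hand": [-0.3,-0.3]
}}

```text
clock: 2.08
tcp_pos: [0.4128, 0.2876, 0.2313]
tcp_rot: [179.9, -0.0, -174.9]
contact_force: [-0.0, 0.6, 0.4]
grip_width: 0.0552
grip_force: 0.0
```

```bash
cat >> h.py <<'E'
def rep(n=None):
    st=arm.read_state(); print(round(st["clock"],2),st["tcp_pos"].round(4),st["tcp_rot"].round(1),st["contact_force"].round(1),round(st["grip_width"],4))
    c,out=pins("wrist",st,False)
    if n: save(c,n)
    for p,med,(cx,cy),wh,yaw,P in out:
        # axis direction by crest: local frame, profile of tops in sections along the axis
        d=np.array([np.cos(np.radians(yaw)),np.sin(np.radians(yaw))]); q=np.array([-d[1],d[0]])
        s=(P[:,:2]-[cx,cy])@d; t=(P[:,:2]-[cx,cy])@q
        tops=[]
        for a in (-.082,-.06,-.04,-.02,0,.02,.04,.06,.076):
            k=abs(s-a)<.008; tops.append((round(1000*np.percentile(P[k,2],92),1), round(1000*(np.percentile(t[k],2)+np.percentile(t[k],98))/2,1)) if k.sum()>8 else None)
        print(round(p,2),"mid",np.round((cx,cy),4),"size",np.round(wh,3),"yaw",round(yaw,1),"top,t:",tops,len(P))
    return c,out
E
python3 -c "
from h import *
rep('w1')"
```

```text
2.08 [0.4128 0.2876 0.2313] [ 179.9   -0.  -174.9] [-0.   0.6  0.4] 0.0552
0.92 mid [0.4429 0.164 ] size [0.186 0.047] yaw 0.8 top,t: [(np.float64(67.7), np.float64(1.3)), (np.float64(61.0), np.float64(-3.4)), (np.float64(61.0), np.float64(-3.3)), (np.float64(61.0), np.float64(-2.9)), (np.float64(60.8), np.float64(-2.3)), (np.float64(60.9), np.float64(-1.8)), (np.float64(61.0), np.float64(-0.9)), (np.float64(60.9), np.float64(-1.5)), (np.float64(67.7), np.float64(0.0))] 8456
0.91 mid [0.4699 0.0248] size [0.187 0.051] yaw 4.9 top,t: [(np.float64(65.8), np.float64(9.1)), (np.float64(60.5), np.float64(5.0)), (np.float64(60.8), np.float64(3.3)), (np.float64(60.8), np.float64(3.0)), (np.float64(60.8), np.float64(4.1)), (np.float64(60.8), np.float64(5.0)), (np.float64(60.9), np.float64(5.9)), (np.float64(60.7), np.float64(6.8)), (np.float64(67.5), np.float64(2.5))] 8718
0.78 mid [0.435  0.2743] size [0.176 0.049] yaw 2.0 top,t: [(np.float64(67.3), np.float64(0.6)), (np.float64(66.8), np.float64(0.4)), (np.float64(60.8), np.float64(-0.2)), (np.float64(61.0), np.float64(0.4)), (np.float64(61.1), np.float64(-0.2)), (np.float64(60.9), np.float64(-1.1)), (np.float64(60.9), np.float64(-0.6)), (np.float64(60.9), np.float64(-0.5)), (np.float64(67.4), np.float64(-0.5))] 8490
```

View pics/w1.png

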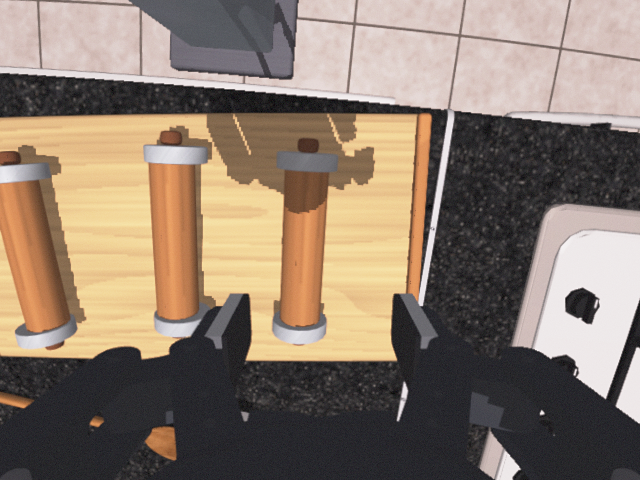

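The wrist view shows pin A (303,240), B (175,235) and C (40,250). The fingers straddle A's near side, and all barrel tops read 61 mm as expected. Next I'll lower around A and roll it about 50 mm in +y.

Request:
{"api": "step_arm", "payload": {
  "twist": [
    [0,0,0],
    [0,0,0],
    [0,0,0],
    [0,0,0],
    [0,0,0]
  ],
  "translation": [
    [0.15,-0.1,-0.3],
    [0,0,-0.3],
    [0,0,-0.3],
    [0,0,-0.3],
    [0,0,-0.12]
  ],
  "hand": [-0.3,-0.3,-0.3,-0.3,-0.3]
}}

```text
clock: 2.8
tcp_pos: [0.432, 0.2732, 0.0308]
tcp_rot: [-179.9, -0.3, -174.6]
contact_force: [0.3, -0.2, -0.1]
grip_width: 0.0551
grip_force: 0.0
```

Request:
{"api": "step_arm", "payload": {
  "twist": [
    [0,0,0]
  ],
  "translation": [
    [0,0,0]
  ],
  "hand": [-0.3]
}}

```text
clock: 2.92
tcp_pos: [0.4328, 0.2732, 0.032]
tcp_rot: [-179.9, -0.2, -174.6]
contact_force: [0.2, 0.0, 0.7]
grip_width: 0.0554
grip_force: 0.0
```

Request:
{"api": "step_arm", "payload": {
  "twist": [
    [0,0,0],
    [0,0,0],
    [0,0,0],
    [0,0,0],
    [0,0,0]
  ],
  "translation": [
    [-0.005,0.08,0],
    [-0.005,0.08,0],
    [-0.005,0.08,0],
    [-0.005,0.08,0],
    [-0.005,0.08,0]
  ],
  "hand": [-0.3,-0.3,-0.3,-0.3,-0.3]
}}

```text
clock: 3.55
tcp_pos: [0.4313, 0.3334, 0.0335]
tcp_rot: [180.0, 0.0, -174.8]
contact_force: [0.3, 0.4, -0.2]
grip_width: 0.0553
grip_force: 0.0
```

Request:
{"api": "step_arm", "payload": {
  "twist": [
    [0,0,0],
    [0,0,0],
    [0,0,0],
    [0,0,0],
    [0,0,0]
  ],
  "translation": [
    [0,0,0],
    [0,-0.03,0],
    [0,0,0.3],
    [0,0,0.4],
    [0,0,0.4]
  ],
  "hand": [-0.3,-0.3,-0.3,-0.3,-0.3]
}}

```text
clock: 4.18
tcp_pos: [0.431, 0.3267, 0.1997]
tcp_rot: [-180.0, -0.1, -174.8]
contact_force: [0.7, 0.2, -0.3]
grip_width: 0.0558
grip_force: 0.0
```

Request:
{"api": "step_arm", "payload": {
  "twist": [
    [0,0,0],
    [0,0,0]
  ],
  "translation": [
    [0,-0.35,0.3],
    [0,-0.2,0]
  ],
  "hand": [-0.3,-0.3]
}}

```text
clock: 4.42
tcp_pos: [0.4329, 0.2491, 0.2428]
tcp_rot: [179.9, 0.4, -174.8]
contact_force: [-0.5, -0.1, -0.4]
grip_width: 0.0554
grip_force: 0.0
```

```bash
python3 -c "
from h import *
rep('w2')"
```

```text
4.42 [0.4329 0.2491 0.2428] [ 179.9    0.4 -174.8] [-0.5 -0.1 -0.4] 0.0554
0.89 mid [0.4374 0.1645] size [0.174 0.049] yaw 1.9 top,t: [(np.float64(67.1), np.float64(1.8)), (np.float64(67.0), np.float64(1.6)), (np.float64(61.0), np.float64(-3.5)), (np.float64(60.8), np.float64(-3.7)), (np.float64(61.0), np.float64(-3.5)), (np.float64(60.9), np.float64(-3.2)), (np.float64(61.0), np.float64(-3.4)), (np.float64(61.0), np.float64(-3.3)), (np.float64(67.0), np.float64(0.4))] 7739
0.83 mid [0.4381 0.32  ] size [0.186 0.047] yaw 2.1 top,t: [(np.float64(67.7), np.float64(-0.9)), (np.float64(61.0), np.float64(0.6)), (np.float64(60.7), np.float64(0.3)), (np.float64(60.9), np.float64(0.2)), (np.float64(60.8), np.float64(0.0)), (np.float64(60.9), np.float64(0.9)), (np.float64(60.8), np.float64(0.8)), (np.float64(60.5), np.float64(-0.5)), (np.float64(66.9), np.float64(-13.0))] 7643
0.8 mid [0.4694 0.0286] size [0.186 0.05 ] yaw 2.0 top,t: [(np.float64(67.4), np.float64(-1.9)), (np.float64(60.9), np.float64(-6.9)), (np.float64(61.0), np.float64(-5.0)), (np.float64(60.9), np.float64(-2.9)), (np.float64(60.8), np.float64(-1.0)), (np.float64(61.0), np.float64(1.1)), (np.float64(60.9), np.float64(3.7)), (np.float64(60.8), np.float64(6.0)), (np.float64(67.4), np.float64(1.5))] 8716
```

A moved 48 mm and stayed level, so it looks true. I'll test B the same way.

Request:
{"api": "step_arm", "payload": {
  "twist": [
    [0,0,0],
    [0,0,0],
    [0,0,0],
    [0,0,0],
    [0,0,0]
  ],
  "translation": [
    [0.03,-0.3,0],
    [0,-0.29,-0.1],
    [0,0,-0.4],
    [0,0,-0.4],
    [0,0,-0.3]
  ],
  "hand": [-0.3,-0.3,-0.3,-0.3,-0.3]
}}

```text
clock: 5.15
tcp_pos: [0.4343, 0.1616, 0.0564]
tcp_rot: [180.0, -0.2, -174.8]
contact_force: [0.6, 1.5, -0.8]
grip_width: 0.0555
grip_force: 0.0
```

Request:
{"api": "step_arm", "payload": {
  "twist": [
    [0,0,0],
    [0,0,0]
  ],
  "translation": [
    [0,0,-0.2],
    [0,0,0]
  ],
  "hand": [-0.3,-0.3]
}}

```text
clock: 5.4
tcp_pos: [0.4333, 0.1616, 0.0267]
tcp_rot: [-180.0, -0.4, -174.8]
contact_force: [-0.5, 0.5, -0.1]
grip_width: 0.0558
grip_force: 0.0
```

Request:
{"api": "step_arm", "payload": {
  "twist": [
    [0,0,0],
    [0,0,0],
    [0,0,0],
    [0,0,0],
    [0,0,0]
  ],
  "translation": [
    [-0.005,0.08,0.01],
    [-0.005,0.08,0],
    [-0.005,0.08,0],
    [-0.005,0.08,0],
    [-0.005,0.07,0]
  ],
  "hand": [-0.3,-0.3,-0.3,-0.3,-0.3]
}}

```text
clock: 6.02
tcp_pos: [0.432, 0.2215, 0.0308]
tcp_rot: [180.0, 0.0, -174.7]
contact_force: [0.4, -0.0, 0.6]
grip_width: 0.0557
grip_force: 0.0
```

Request:
{"api": "step_arm", "payload": {
  "twist": [
    [0,0,0],
    [0,0,0],
    [0,0,0],
    [0,0,0],
    [0,0,0]
  ],
  "translation": [
    [0,0,0],
    [0,-0.03,0],
    [0,0,0.3],
    [0,0,0.4],
    [0,0,0.4]
  ],
  "hand": [-0.3,-0.3,-0.3,-0.3,-0.3]
}}

```text
clock: 6.65
tcp_pos: [0.4317, 0.215, 0.1969]
tcp_rot: [-180.0, -0.1, -174.8]
contact_force: [0.3, 0.3, -0.4]
grip_width: 0.0557
grip_force: 0.0
```

Request:
{"api": "step_arm", "payload": {
  "twist": [
    [0,0,0],
    [0,0,0]
  ],
  "translation": [
    [0,-0.35,0.3],
    [0,-0.2,0]
  ],
  "hand": [-0.3,-0.3]
}}

```text
clock: 6.9
tcp_pos: [0.4339, 0.1369, 0.2398]
tcp_rot: [-180.0, 0.5, -174.8]
contact_force: [-0.1, 1.0, -0.9]
grip_width: 0.0555
grip_force: 0.0
```

```bash
python3 -c "
from h import *
rep('w3')"
```

```text
6.9 [0.4339 0.1369 0.2398] [-180.     0.5 -174.8] [-0.1  1.  -0.9] 0.0555
0.97 mid [0.4644 0.0245] size [0.176 0.047] yaw 4.5 top,t: [(np.float64(67.1), np.float64(2.6)), (np.float64(66.9), np.float64(0.6)), (np.float64(60.9), np.float64(-1.8)), (np.float64(60.9), np.float64(-0.5)), (np.float64(60.9), np.float64(1.6)), (np.float64(60.8), np.float64(1.5)), (np.float64(60.9), np.float64(3.0)), (np.float64(61.1), np.float64(3.9)), (np.float64(67.4), np.float64(-9.2))] 7453
0.94 mid [0.4366 0.2086] size [0.047 0.177] yaw -0.5 top,t: [(np.float64(67.3), np.float64(0.9)), (np.float64(66.9), np.float64(-1.4)), (np.float64(64.5), np.float64(3.1)), (np.float64(64.5), np.float64(3.4)), (np.float64(64.5), np.float64(4.6)), (np.float64(64.6), np.float64(5.4)), (np.float64(64.6), np.float64(5.9)), (np.float64(63.8), np.float64(6.7)), (np.float64(64.7), np.float64(-8.5))] 7260
0.6 mid [0.4385 0.3206] size [0.186 0.05 ] yaw 2.1 top,t: [(np.float64(67.6), np.float64(-4.7)), (np.float64(60.9), np.float64(-2.8)), (np.float64(60.7), np.float64(-2.5)), (np.float64(60.8), np.float64(-3.0)), (np.float64(60.7), np.float64(-2.7)), (np.float64(60.9), np.float64(-3.0)), (np.float64(60.8), np.float64(-2.7)), (np.float64(60.7), np.float64(-1.7)), (np.float64(67.6), np.float64(-1.6))] 8434
```

B rose by 3.6 mm, so it's bad. Next is C.

Request:
{"api": "step_arm", "payload": {
  "twist": [
    [0,0,0],
    [0,0,0],
    [0,0,0],
    [0,0,0],
    [0,0,0]
  ],
  "translation": [
    [0.1,-0.37,0],
    [0.1,-0.37,-0.1],
    [0,0,-0.4],
    [0,0,-0.4],
    [0,0,-0.3]
  ],
  "hand": [-0.3,-0.3,-0.3,-0.3,-0.3]
}}

```text
clock: 7.62
tcp_pos: [0.4603, 0.0276, 0.0535]
tcp_rot: [179.9, -0.2, -174.8]
contact_force: [0.0, 0.6, 0.7]
grip_width: 0.0556
grip_force: 0.0
```

Request:
{"api": "step_arm", "payload": {
  "twist": [
    [0,0,0],
    [0,0,0]
  ],
  "translation": [
    [0,0,-0.17],
    [0,0,0]
  ],
  "hand": [-0.3,-0.3]
}}

```text
clock: 7.88
tcp_pos: [0.4598, 0.0279, 0.0285]
tcp_rot: [179.9, -0.4, -174.8]
contact_force: [0.5, 0.1, 0.5]
grip_width: 0.0555
grip_force: 0.0
```

Request:
{"api": "step_arm", "payload": {
  "twist": [
    [0,0,0],
    [0,0,0],
    [0,0,0],
    [0,0,0],
    [0,0,0]
  ],
  "translation": [
    [-0.005,0.08,0.01],
    [-0.005,0.08,0],
    [-0.005,0.08,0],
    [-0.005,0.08,0],
    [-0.005,0.07,0]
  ],
  "hand": [-0.3,-0.3,-0.3,-0.3,-0.3]
}}

```text
clock: 8.5
tcp_pos: [0.4582, 0.087, 0.0324]
tcp_rot: [180.0, 0.0, -174.7]
contact_force: [0.5, 0.1, 1.1]
grip_width: 0.0554
grip_force: 0.0
```

Request:
{"api": "step_arm", "payload": {
  "twist": [
    [0,0,0],
    [0,0,0],
    [0,0,0],
    [0,0,0],
    [0,0,0]
  ],
  "translation": [
    [0,0,0],
    [0,-0.03,0],
    [0,0,0.3],
    [0,0,0.4],
    [0,0,0.4]
  ],
  "hand": [-0.3,-0.3,-0.3,-0.3,-0.3]
}}

```text
clock: 9.12
tcp_pos: [0.458, 0.0806, 0.1987]
tcp_rot: [-180.0, -0.0, -174.8]
contact_force: [1.2, -0.8, -0.7]
grip_width: 0.0554
grip_force: 0.0
```

Request:
{"api": "step_arm", "payload": {
  "twist": [
    [0,0,0],
    [0,0,0],
    [0,0,0]
  ],
  "translation": [
    [-0.05,0.3,0.3],
    [-0.05,0.3,0],
    [0,0,0]
  ],
  "hand": [-0.3,-0.3,-0.3]
}}

```text
clock: 9.5
tcp_pos: [0.4431, 0.1719, 0.2416]
tcp_rot: [179.9, 0.1, -174.6]
contact_force: [-0.6, -1.0, -0.2]
grip_width: 0.0556
grip_force: 0.0
```

```bash
python3 -c "
from h import *
rep('w4')"
```

```text
9.5 [0.4431 0.1719 0.2416] [ 1.799e+02  1.000e-01 -1.746e+02] [-0.6 -1.  -0.2] 0.0556
0.88 mid [0.4382 0.3207] size [0.186 0.049] yaw 2.2 top,t: [(np.float64(67.4), np.float64(-2.9)), (np.float64(60.7), np.float64(-1.7)), (np.float64(61.0), np.float64(-2.0)), (np.float64(60.8), np.float64(-1.7)), (np.float64(60.6), np.float64(-2.2)), (np.float64(60.8), np.float64(-2.3)), (np.float64(61.0), np.float64(-2.5)), (np.float64(61.0), np.float64(-2.1)), (np.float64(67.4), np.float64(-2.1))] 8538
0.85 mid [0.4592 0.0845] size [0.174 0.05 ] yaw 4.5 top,t: [(np.float64(66.1), np.float64(-0.1)), (np.float64(67.3), np.float64(1.3)), (np.float64(62.9), np.float64(0.9)), (np.float64(62.1), np.float64(0.1)), (np.float64(61.3), np.float64(-0.0)), (np.float64(60.6), np.float64(-1.1)), (np.float64(59.7), np.float64(-0.5)), (np.float64(59.0), np.float64(-1.4)), (np.float64(59.9), np.float64(0.3))] 7296
0.68 mid [0.4416 0.213 ] size [0.187 0.049] yaw 2.1 top,t: [(np.float64(67.7), np.float64(-0.6)), (np.float64(64.6), np.float64(1.0)), (np.float64(64.6), np.float64(0.7)), (np.float64(64.4), np.float64(1.1)), (np.float64(64.7), np.float64(1.1)), (np.float64(64.5), np.float64(1.0)), (np.float64(64.5), np.float64(1.1)), (np.float64(64.6), np.float64(1.1)), (np.float64(67.6), np.float64(-0.3))] 8451
```

View pics/w4.png

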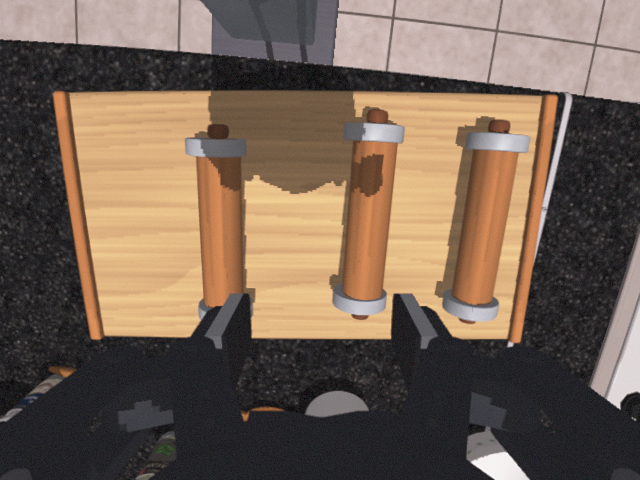

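C see-saws (62.9 to 59.0 mm), so it's bad. A (490,220) is the true pin, level after about 48 mm of rolling. I'll go above A and take a finer measurement.

Request:
{"api": "step_arm", "payload": {
  "twist": [
    [0,0,-0.03],
    [0,0,0],
    [0,0,0],
    [0,0,0]
  ],
  "translation": [
    [-0.02,0.33,-0.1],
    [0,0.33,-0.1],
    [0,0.33,0],
    [0,0,0]
  ],
  "hand": [-0.3,-0.3,-0.3,-0.3]
}}

```text
clock: 10.1
tcp_pos: [0.4409, 0.32, 0.2098]
tcp_rot: [-180.0, -0.1, -177.4]
contact_force: [-0.4, 0.4, 0.4]
grip_width: 0.0555
grip_force: 0.0
```

```bash
cat >> h.py <<'E'
def crest(P, top):
    "barrel crest points: line fit"
    k=(P[:,2]>top-.0012)&(P[:,2]<top+.0015); Q=P[k][:,:2].astype(np.float32)
    vx,vy,x,y=cv2.fitLine(Q,cv2.DIST_HUBER,0,.01,.01).ravel(); 
    d=np.array([vx,vy])*np.sign(vx); s=(P[:,:2]-[x,y])@d; r=s[P[:,2]>top+.003]
    print("crest",x,y,"yaw",np.degrees(np.arctan2(*d[::-1])),"ring s",np.percentile(r,[1,99]),"ends",s.min(),s.max(),"mid xy by rings",np.array([x,y])+d*(np.percentile(r,1)+np.percentile(r,99))/2)
E
python3 -c "
from h import *
c,out=rep()
for o in out:
    if o[2][1]>.28: crest(o[5],.061)"
```

```text
10.1 [0.4409 0.32   0.2098] [-1.800e+02 -1.000e-01 -1.774e+02] [-0.4  0.4  0.4] 0.0555
0.94 mid [0.4604 0.0914] size [0.051 0.176] yaw -0.7 top,t: [(np.float64(65.1), np.float64(-3.9)), (np.float64(65.9), np.float64(-5.2)), (np.float64(62.7), np.float64(-5.9)), (np.float64(61.9), np.float64(-4.2)), (np.float64(61.1), np.float64(-3.5)), (np.float64(60.4), np.float64(-2.3)), (np.float64(59.5), np.float64(-1.3)), (np.float64(58.7), np.float64(0.7)), (np.float64(67.1), np.float64(2.8))] 10651
0.93 mid [0.4387 0.3221] size [0.188 0.049] yaw 2.0 top,t: [(np.float64(67.7), np.float64(0.0)), (np.float64(60.8), np.float64(-0.5)), (np.float64(60.9), np.float64(-0.6)), (np.float64(60.8), np.float64(-0.6)), (np.float64(60.9), np.float64(-0.5)), (np.float64(60.9), np.float64(-0.1)), (np.float64(60.9), np.float64(0.0)), (np.float64(61.0), np.float64(-0.0)), (np.float64(67.6), np.float64(0.0))] 10156
0.76 mid [0.4403 0.2156] size [0.185 0.047] yaw 1.8 top,t: [(np.float64(67.4), np.float64(1.4)), (np.float64(64.6), np.float64(1.8)), (np.float64(64.6), np.float64(1.8)), (np.float64(64.5), np.float64(1.5)), (np.float64(64.5), np.float64(2.5)), (np.float64(64.7), np.float64(2.5)), (np.float64(64.6), np.float64(2.5)), (np.float64(64.5), np.float64(2.5)), (np.float64(67.8), np.float64(-0.2))] 10304
crest 0.43622163 0.32218367 yaw 1.9060162 ring s [-0.08015164  0.08422037] ends -0.09145611538327889 0.09645055562766731 mid xy by rings [0.43825487 0.32225133]
```

Request:
{"api": "step_arm", "payload": {
  "twist": [
    [0,0,0],
    [0,0,0],
    [0,0,0],
    [0,0,0],
    [0,0,0]
  ],
  "translation": [
    [-0.015,0.015,-0.3],
    [0,0,-0.4],
    [0,0,-0.35],
    [0,0,-0.2],
    [0,0,0]
  ],
  "hand": [-0.3,-0.3,-0.3,-0.3,-0.3]
}}

```text
clock: 10.82
tcp_pos: [0.4368, 0.3181, 0.0216]
tcp_rot: [-179.8, -0.3, -177.6]
contact_force: [0.4, -0.8, 0.0]
grip_width: 0.0554
grip_force: 0.0
```

Request:
{"api": "step_arm", "payload": {
  "twist": [
    [0,0,0],
    [0,0,0],
    [0,0,0],
    [0,0,0]
  ],
  "translation": [
    [0,0,0],
    [0,0,0],
    [0,0,0],
    [0,0,0]
  ],
  "hand": [0.3,0.6,1,1],
  "grip_force": 60
}}

```text
clock: 11.32
tcp_pos: [0.4395, 0.3212, 0.0251]
tcp_rot: [180.0, 0.2, -177.4]
contact_force: [0.9, -2.6, 7.0]
grip_width: 0.0363
grip_force: 60.9
```

Request:
{"api": "step_arm", "payload": {
  "twist": [
    [0,0,0],
    [0,0,0],
    [0,0,0],
    [0,0,0],
    [0,0,0]
  ],
  "translation": [
    [0,0,0.1],
    [0,0,0.2],
    [0,0,0.3],
    [0,0,0.3],
    [0,0,0]
  ],
  "hand": [1,1,1,1,1]
}}

```text
clock: 11.95
tcp_pos: [0.4403, 0.3228, 0.1629]
tcp_rot: [179.7, 0.5, -177.4]
contact_force: [0.4, 1.3, -2.5]
grip_width: 0.036
grip_force: 60.6
```

```bash
python3 -c "
from h import *
st=arm.read_state();c=camera('wrist');save(c,'w5');print(st)
for o in finder.outline_of('wrist','pin_a'):
    P=pts(c,o['pixels'],st)
    if len(P)>50: print(o['p'],o['box'],np.percentile(P,[2,50,98],axis=0).round(3).tolist())
"
```

```text
{'clock': 11.95, 'joint_pos': array([ 2.89198151e+01,  1.57809732e+01,  9.64671934e+01,  3.44241134e-02,
        6.72335837e+01, -6.36567515e+01]), 'qd': array([-0.13544794,  2.76324088,  4.8445513 , -0.14767162, -1.3638279 ,
        0.03776057]), 'tau': array([ 6.83335215e-02, -4.22588146e+01, -2.40234911e+01,  4.55194750e-03,
        2.41368441e-01,  4.36901792e-05]), 'tcp_pos': array([0.44025571, 0.32275095, 0.1629407 ]), 'tcp_rot': array([ 179.74147122,    0.45028691, -177.43762702]), 'contact_force': array([ 0.38776791,  1.34527564, -2.47414249]), 'ft_torque': array([ 0.00290586,  0.04200763, -0.01625245]), 'grip_force': 60.56846022605896, 'grip_width': 0.036032142705792566}
0.77 [0.7, 139.4, 58.2, 233.0] [[0.389, 0.091, 0.032], [0.501, 0.101, 0.049], [0.546, 0.115, 0.067]]
0.65 [237.6, 32.5, 170.0, 383.6] [[0.35, 0.302, 0.185], [0.394, 0.321, 0.197], [0.46, 0.34, 0.205]]
0.64 [111.4, 87.5, 98.1, 265.0] [[0.354, 0.197, 0.04], [0.427, 0.221, 0.062], [0.518, 0.238, 0.067]]
```

View pics/w5.png

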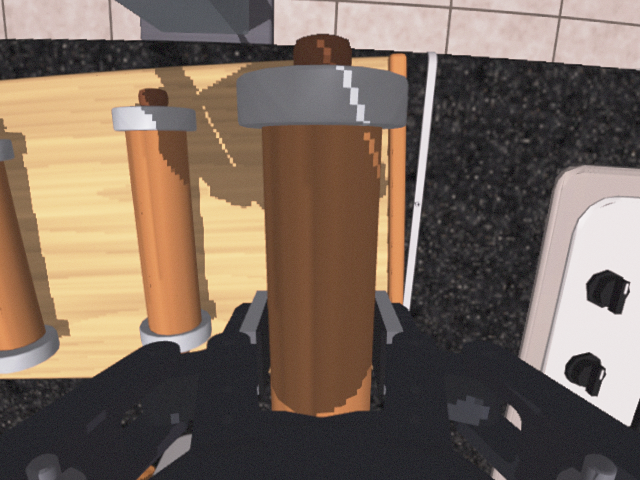

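The pin is gripped level (barrel at about 320,270) and the two bad pins lie on the board at the left. I'll carry it toward the clip and measure the clip with the wrist camera from beside it.

Request:
{"api": "step_arm", "payload": {
  "twist": [
    [0,0,0],
    [0,0,-0.04],
    [0,0,-0.04],
    [0,0,-0.04],
    [0,0,-0.04]
  ],
  "translation": [
    [0,-0.1,0.2],
    [0,-0.25,0.2],
    [0,-0.35,0.2],
    [0,-0.35,0],
    [0,-0.35,0]
  ],
  "hand": [1,1,1,1,1]
}}

```text
clock: 12.68
tcp_pos: [0.4368, 0.1097, 0.247]
tcp_rot: [-179.9, -0.2, 168.1]
contact_force: [0.9, 0.4, -1.9]
grip_width: 0.036
grip_force: 60.8
```

Request:
{"api": "step_arm", "payload": {
  "twist": [
    [0,0,-0.04],
    [0,0,-0.04],
    [0,0,-0.03],
    [0,0,0],
    [0,0,0]
  ],
  "translation": [
    [0,-0.35,0],
    [0,-0.35,0],
    [0,-0.35,0],
    [0,-0.2,0],
    [0,0,0]
  ],
  "hand": [1,1,1,1,1]
}}

```text
clock: 13.3
tcp_pos: [0.4371, -0.0779, 0.2465]
tcp_rot: [-180.0, -0.3, 158.0]
contact_force: [-0.3, 0.4, -2.2]
grip_width: 0.0364
grip_force: 60.9
```

```bash
python3 -c "
from h import *
st=arm.read_state();c=camera('wrist');save(c,'w6');print(st['tcp_pos'],st['tcp_rot'],st['grip_width'])
for l in ['clip','pin_a']:
  for o in finder.outline_of('wrist',l):
    P=pts(c,o['pixels'],st)
    print(l,o['p'],o['box'],len(P),np.percentile(P,[2,50,98],axis=0).round(3).tolist())
    if l=='clip':
      for lo,hi in [(.012,.02),(.06,.1)]:
        Q=P[(P[:,2]>lo)&(P[:,2]<hi)]
        if len(Q)>10: print(lo,len(Q),cv2.minAreaRect(Q[:,:2].astype(np.float32)))
"
```

```text
[ 0.43706776 -0.07785313  0.24652741] [-179.97132715   -0.2529548   158.02818683] 0.03636863663861873
clip 0.71 [99.5, 219.3, 126.0, 132.8] 11952 [[0.383, -0.296, 0.011], [0.443, -0.243, 0.017], [0.512, -0.187, 0.085]]
0.012 6880 ((0.45589783787727356, -0.2480563372373581), (0.09611449390649796, 0.14648790657520294), 68.5811538696289)
0.06 1193 ((0.45016786456108093, -0.24796518683433533), (0.06980685889720917, 0.10236349701881409), 66.92445373535156)
pin_a 0.94 [431.0, 73.7, 124.7, 201.5] 9756 [[0.378, 0.055, 0.017], [0.458, 0.077, 0.058], [0.547, 0.108, 0.068]]
pin_a 0.73 [237.0, 34.6, 170.8, 380.3] 43122 [[0.353, -0.094, 0.269], [0.395, -0.061, 0.281], [0.456, -0.031, 0.289]]
pin_a 0.56 [573.0, 0.0, 65.0, 198.4] 7170 [[0.36, 0.186, 0.037], [0.412, 0.199, 0.056], [0.519, 0.217, 0.067]]
pin_a 0.53 [375.1, 0.0, 264.9, 330.5] 49245 [[0.342, -0.031, 0.014], [0.462, 0.118, 0.016], [0.584, 0.211, 0.018]]
```

View pics/w6.png

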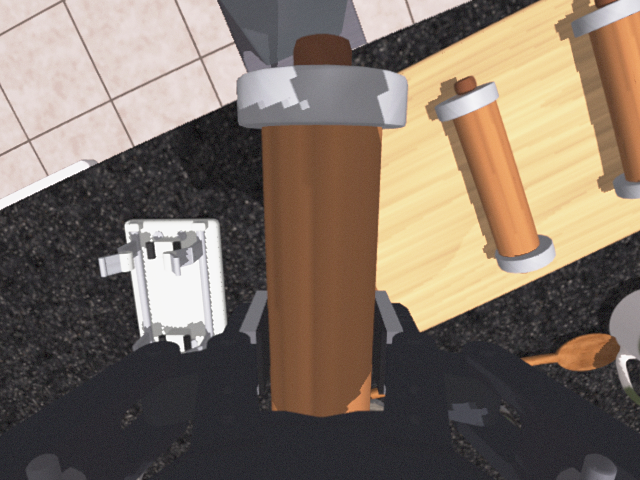

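The clip (175,285) is partly hidden by the gripper at its lower end, so I'll shift +x for one clean fit.

Request:
{"api": "step_arm", "payload": {
  "twist": [
    [0,0,0],
    [0,0,0],
    [0,0,0]
  ],
  "translation": [
    [0.3,-0.1,0],
    [0.3,0,0],
    [0,0,0]
  ],
  "hand": [1,1,1]
}}

```text
clock: 13.82
tcp_pos: [0.531, -0.0902, 0.2474]
tcp_rot: [179.9, -0.0, 158.4]
contact_force: [-0.8, 1.0, -3.0]
grip_width: 0.0359
grip_force: 60.9
```

```bash
python3 -c "
from h import *
from scipy.optimize import minimize
st=arm.read_state();c=camera('wrist');save(c,'w7');print(st['tcp_pos'],st['tcp_rot'],st['grip_width'])
P=pts(c,np.ones((480,640),bool),st)
near=np.hypot(P[:,0]-.453,P[:,1]+.25)<.11
for lo,hi in [(.011,.021),(.06,.1)]:
    Q=P[near&(P[:,2]>lo)&(P[:,2]<hi)]; print(len(Q),cv2.minAreaRect(Q[:,:2].astype(np.float32)),np.median(Q[:,2]))
    if hi<.03: B=Q
a=np.radians(-22)
for off in np.radians(np.arange(-25,-18,.5)):
    d=np.array([np.cos(off),np.sin(off)]);q=np.array([-d[1],d[0]]);s=B[:,:2]@d;t=B[:,:2]@q
    s0,s1=np.percentile(s,[.5,99.5]);t0,t1=np.percentile(t,[.5,99.5]);print(round(np.degrees(off),1),round(s1-s0,4),round(t1-t0,4),(d*(s0+s1)/2+q*(t0+t1)/2).round(4))
for o in finder.outline_of('wrist','pin_a'):
    Q=pts(c,o['pixels'],st)
    if np.median(Q[:,2])>.2: crest(Q,np.percentile(Q[abs(Q[:,2]-.281)<.003,2],80)); print(np.percentile(Q[:,2],[50,80,98]))
"
```

```text
[ 0.53098206 -0.09015687  0.24737018] [ 1.79943878e+02 -1.06845401e-02  1.58391079e+02] 0.03594905105433002
8852 ((0.4581063985824585, -0.2489401400089264), (0.09617631137371063, 0.14901034533977509), 67.81692504882812) 0.015793726492019072
2437 ((0.45849302411079407, -0.2493605762720108), (0.06945643573999405, 0.11625401675701141), 68.2337646484375) 0.07656953552265916
-25.0 0.1466 0.0971 [ 0.4576 -0.2476]
-24.5 0.1464 0.0964 [ 0.4576 -0.2478]
-24.0 0.1465 0.0958 [ 0.4576 -0.2479]
-23.5 0.1466 0.0952 [ 0.4576 -0.248 ]
-23.0 0.1462 0.0945 [ 0.4576 -0.2481]
-22.5 0.1464 0.0941 [ 0.4575 -0.2483]
-22.0 0.1462 0.0938 [ 0.4576 -0.2484]
-21.5 0.1464 0.0937 [ 0.4576 -0.2484]
-21.0 0.1466 0.094 [ 0.4577 -0.2482]
-20.5 0.1466 0.0944 [ 0.4578 -0.2481]
-20.0 0.1466 0.095 [ 0.4579 -0.2479]
-19.5 0.1465 0.0958 [ 0.4579 -0.2478]
-19.0 0.1467 0.0963 [ 0.4579 -0.2477]
-18.5 0.1469 0.0971 [ 0.4579 -0.2476]
crest 0.50080436 -0.07700114 yaw -22.0253 ring s [-0.05066658 -0.0369426 ] ends -0.11775857006593834 0.2624772195822114 mid xy by rings [ 0.46019671 -0.06057372]
[0.28143504 0.28342485 0.29002739]
```

View pics/w7.png

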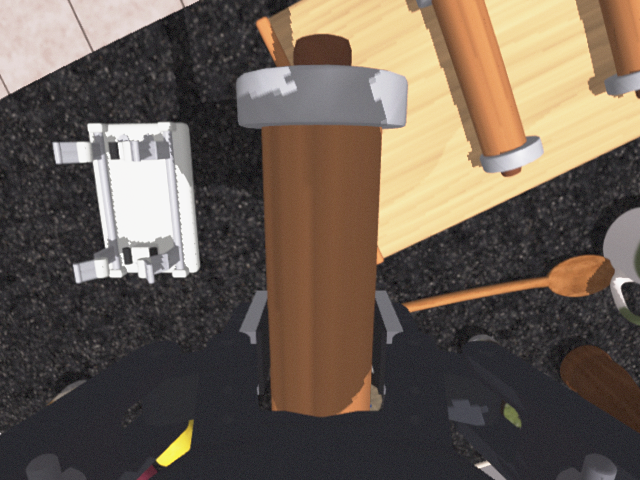

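The clip is fully visible at (145,200) with its jaws on both sides. The fit gives a centre of (0.458,-0.249) and yaw -21.9°, against -22.0° for the pin. I'll move over it.

Request:
{"api": "step_arm", "payload": {
  "twist": [
    [0,0,0],
    [0,0,0],
    [0,0,0],
    [0,0,0],
    [0,0,0]
  ],
  "translation": [
    [-0.12,-0.27,0],
    [-0.12,-0.27,0],
    [-0.12,-0.26,-0.2],
    [-0.12,-0.26,-0.3],
    [0,0,-0.2]
  ],
  "hand": [1,1,1,1,1]
}}

```text
clock: 14.55
tcp_pos: [0.4532, -0.2512, 0.1421]
tcp_rot: [-180.0, -0.1, 158.1]
contact_force: [-0.0, 0.6, -3.4]
grip_width: 0.0363
grip_force: 61.2
```

Request:
{"api": "step_arm", "payload": {
  "twist": [
    [0,0,0],
    [0,0,0]
  ],
  "translation": [
    [0,0,0],
    [0,0,0]
  ],
  "hand": [1,1],
  "grip_force": 90
}}

```text
clock: 14.8
tcp_pos: [0.4567, -0.25, 0.1449]
tcp_rot: [-180.0, 0.1, 158.3]
contact_force: [1.1, 0.3, -2.3]
grip_width: 0.0354
grip_force: 90.2
```

Request:
{"api": "step_arm", "payload": {
  "twist": [
    [0,0,0],
    [0,0,0],
    [0,0,0],
    [0,0,0]
  ],
  "translation": [
    [0.01,0,-0.15],
    [0,0,-0.15],
    [0,0,-0.15],
    [0,0,0]
  ],
  "hand": [1,1,1,1]
}}

```text
clock: 15.3
tcp_pos: [0.4578, -0.2495, 0.0764]
tcp_rot: [180.0, -0.0, 158.3]
contact_force: [0.1, 0.1, -2.4]
grip_width: 0.0355
grip_force: 90.4
```

Request:
{"api": "step_arm", "payload": {
  "twist": [
    [0,0,0],
    [0,0,0],
    [0,0,0]
  ],
  "translation": [
    [0,0,-0.06],
    [0,0,-0.06],
    [0,0,0]
  ],
  "hand": [1,1,1]
}}

```text
clock: 15.68
tcp_pos: [0.4605, -0.2521, 0.0606]
tcp_rot: [-179.9, 0.4, 158.3]
contact_force: [1.6, -0.5, 5.7]
grip_width: 0.0354
grip_force: 91.6
```

Request:
{"api": "step_arm", "payload": {
  "twist": [
    [0,0,0],
    [0,0,0],
    [0,0,0]
  ],
  "translation": [
    [-0.005,0.005,-0.05],
    [0,0,-0.05],
    [0,0,0]
  ],
  "hand": [1,1,1]
}}

```text
clock: 16.05
tcp_pos: [0.4577, -0.2501, 0.0427]
tcp_rot: [-180.0, 0.1, 158.3]
contact_force: [4.0, -0.9, -4.8]
grip_width: 0.0357
grip_force: 90.8
```

Request:
{"api": "step_arm", "payload": {
  "twist": [
    [0,0,0],
    [0,0,0],
    [0,0,0]
  ],
  "translation": [
    [0,0,-0.03],
    [0,0,-0.03],
    [0,0,0]
  ],
  "hand": [1,1,1]
}}

```text
clock: 16.42
tcp_pos: [0.4565, -0.2498, 0.0371]
tcp_rot: [-180.0, -0.0, 158.3]
contact_force: [-5.9, 1.6, 24.1]
grip_width: 0.0355
grip_force: 93.9
```

It's seated: the axis is at about 54 mm with a 24 N reaction. Releasing and backing off.

Request:
{"api": "step_arm", "payload": {
  "twist": [
    [0,0,0],
    [0,0,0],
    [0,0,0],
    [0,0,0],
    [0,0,0]
  ],
  "translation": [
    [0,0,0],
    [0,0,0],
    [0,0,0],
    [0,0,0],
    [0,0,0]
  ],
  "hand": [0,-0.4,-0.4,-0.4,-0.4]
}}

```text
clock: 17.05
tcp_pos: [0.4569, -0.2495, 0.0338]
tcp_rot: [180.0, -0.0, 158.2]
contact_force: [1.2, -1.2, 0.2]
grip_width: 0.0594
grip_force: 0.0
```

Request:
{"api": "step_arm", "payload": {
  "twist": [
    [0,0,0],
    [0,0,0],
    [0,0,0],
    [0,0,0],
    [0,0,0]
  ],
  "translation": [
    [0,0,0.1],
    [0,0,0.2],
    [0,0,0.4],
    [0,0,0.4],
    [0,0,0.3]
  ],
  "hand": [-0.4,-0.4,-0.4,-0.4,-0.4]
}}

```text
clock: 17.68
tcp_pos: [0.4574, -0.2499, 0.2482]
tcp_rot: [-179.9, 0.2, 158.2]
contact_force: [0.2, 0.2, -0.2]
grip_width: 0.0597
grip_force: 0.0
```

Request:
{"api": "step_arm", "payload": {
  "twist": [
    [0,0,0],
    [0,0,0]
  ],
  "translation": [
    [0.2,0.2,0],
    [0,0,0]
  ],
  "hand": [-0.4,-0.4]
}}

```text
clock: 17.92
tcp_pos: [0.4884, -0.2183, 0.2459]
tcp_rot: [180.0, 0.2, 158.4]
contact_force: [-0.2, -0.1, -0.2]
grip_width: 0.0598
grip_force: 0.0
```

```bash
python3 -c "
from h import *
c,out=rep('w8')
for o in out:
    if o[2][1]<-.1: crest(o[5],.073)
for cn in ['scene','side']:
    c=camera(cn)
    for l in ['timer','jar_1','spice_jar_1']:
        o=finder.outline_of(cn,l)[0]; print(cn,l,np.median(pts(c,o['pixels']),0).round(3))
"
```

```text
17.93 [ 0.4884 -0.2183  0.2459] [180.    0.2 158.4] [-0.2 -0.1 -0.2] 0.0598
0.95 mid [ 0.4562 -0.2483] size [0.049 0.186] yaw -21.7 top,t: [(np.float64(79.5), np.float64(0.9)), (np.float64(73.0), np.float64(0.6)), (np.float64(72.9), np.float64(0.8)), (np.float64(72.8), np.float64(0.2)), (np.float64(72.8), np.float64(0.5)), (np.float64(72.9), np.float64(0.5)), (np.float64(72.9), np.float64(0.1)), (np.float64(72.9), np.float64(-0.1)), (np.float64(79.5), np.float64(0.5))] 8569
0.82 mid [0.4715 0.0719] size [0.152 0.03 ] yaw 4.4 top,t: [None, (np.float64(61.9), np.float64(2.6)), (np.float64(61.8), np.float64(1.8)), (np.float64(60.1), np.float64(-0.6)), (np.float64(57.7), np.float64(-2.7)), (np.float64(54.9), np.float64(-4.5)), (np.float64(52.1), np.float64(-6.4)), (np.float64(49.9), np.float64(-9.8)), (np.float64(51.7), np.float64(-12.8))] 4834
crest 0.45280167 -0.24704087 yaw -22.270327 ring s [-0.07894726  0.08561995] ends -0.089427409069095 0.09666091225924192 mid xy by rings [ 0.45588915 -0.24830527]Traceback (most recent call last):
  File "<string>", line 9, in <module>
    o=finder.outline_of(cn,l)[0]; print(cn,l,np.median(pts(c,o['pixels']),0).round(3))
      ~~~~~~~~~~~~~~~~~~~~~~~^^^
IndexError: list index out of range
```

View pics/w8.png

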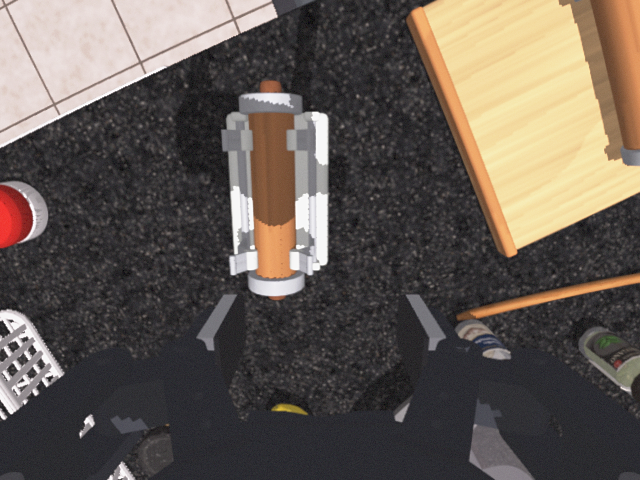

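The pin lies level in the clip at (272,195) with its barrel top at 73 mm, so its axis is at 54 mm. Both jaw pairs are closed over it, the rings sit outside them, and nothing else was touched.

```bash
python3 -c "
from h import *
print(arm.finish_job())"
```

```text
the job is handed in; nothing more can be done
None
```

The true pin, which lay farthest to the robot's left, is clipped fully home in the holder and released; the two bad pins are still on the board, the arm never went near the jars or timer, though my final camera check of them failed, and the job was handed in at about 18 s.

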